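Load the order rack with foil pans and ratchet its fence up to the row

ROBOT

A 7-joint arm with a two-finger parallel gripper is mounted at the origin on the work surface. World frame = base frame: x ahead of the robot, y to its left, z up, the work surface at z = 0. Lengths are in m, angles in rad, forces in N, time in s.
With the tool pointing down it reaches from about 0.4 to 0.85 m from the base axis. Payload 10.4 kg.
Tool frame: the origin (TCP) lies between the finger pads; the fingertips stand 19 mm ahead of it and the grasp point (between the pads) is the TCP; z points along the fingers, x is the direction in which the jaws open and shut, and the axes are right-handed (so a half turn about z gives the same grasp; the last joint's range is limited). The gripper opens to 87 mm and grips with 3 to 60 N. Pads are 19 mm wide; open, the fingers measure 117 mm over their backs; the gripper's body (75 mm by 190 mm) begins 51 mm behind the grasp point.
Start: joints at [1.145, 0.332, -0.065, 1.46, 0.022, 1.35, -0.088], TCP at [0.245, -0.575, 0.242] pointing down, gripper open.
Joint ranges: [-2.6, 2.6], [-0.5, 2.12], [-1.47, 1.34], [0.16, 2.42], [-1.27, 4.41], [0.06, 2.06], [-2.6, 2.6]. Speed limits (rad/s): [2.22, 2.22, 2.79, 2.79, 3.14, 3.14, 3.14].

INTERFACE

Orientations are given as a unit quaternion [x, y, z, w].
In Python, from bench import * gives the robot as it stands.
- The arm moves only by the tool step_arm, never from a script. Its argument "commands" is a list of rows, each a list of 6 numbers: the shift along the tool's x, y, z in m, then the turn, a rotation vector about the tool's x, y, z in rad. In form: [[tx, ty, tz, rx, ry, rz], ...]. A call has 1 to 12 rows; each row shifts and turns the commanded pose from where the row before left it, along the tool's axes as they then stand; what a row does not reach is not made up. A row lasts 1/10 s, in which the tool goes at most 50 mm and 8.59 degrees, less where a joint would pass 70% of its speed; a pose out of reach is approached as far as the arm can. A call with a gripper value outside its range is refused whole. "gripper" is the opening, from 0 (shut) to 1 (fully open), set as the call begins (left out, the last holds). The fingers move at their own pace and stop on an object; "grip_force" is the grip in N (left out, the last holds). Time passes only in rows, so rows that do not move let the fingers close. It gives the time, the measured TCP pose, the force and the opening at its end, in the units of the state.
- read_state(): the state, without advancing time (a new reading comes with each control period).
- camera(name): name is "scene" or "top"; returns the picture (384x512x3 uint8, red, green, blue); there is no depth.
- get_calibration(name): a dict with "fx", "fy", "cx", "cy" (pixels), "R" (3x3) and "t" (3): a world point X has camera coordinates R X + t. Camera axes: x right, y down, z forward; pixel columns grow to the right and rows downward; lengths in m; the calibration is good to about 2 mm. A picture is of the moment at which its call begins. get_calibration takes no time and is no camera call.
- close_job(): hands the job in, once; it reports no verdict.
The state is a dict: "time": time; "joint_positions": joint angles; "joint_vel": joint speeds; "joint_torque": joint torques, N m; "ee_pos": TCP position; "eef_rot": TCP orientation; "ft_force": force on the tool from outside, world axes, zero at the start; "torque": the same for the moment, N m; "width": finger opening in m.
Only numpy, scipy, OpenCV 4.12 (cv2) and the standard library are available. Lean on these libraries where they do the work, as an engineer would, in place of code of your own. Each camera call takes 0.05 s, during which the arm holds its last target. There are 200 camera calls.

TASK

Flip the pawl lever of the order rack so that its ratchet lets go, and draw the sliding fence all the way back. Load every small foil pan on the counter upright into the lane, end to end with no gaps from the fixed end stop on, then bring the fence up snug against the last pan and leave the pawl engaged. The foil is thin: never grip or press a pan, or shove the fence, with more than 30 N in all, and leave everything else where it stands.

Things in the scene. Friction and masses are not known exactly. Their poses are not given: they have to be found in the camera images.
- pan_a_mid (a point): small lidded foil pan, 80 long (x) by 60 wide (y) by 52 mm high, vertical sides, 140 to 280 g; starts upright on the counter, long side roughly along the robot's x; all alike. This point: its centre, 26 mm above its underside. None if not in today's order. The foil dents if the fingers press it with over 30 N (both fingers summed); 8 N a finger carries it
- pan_b_mid (a point): small lidded foil pan, 80 long (x) by 60 wide (y) by 52 mm high, vertical sides, 140 to 280 g; starts upright on the counter, long side roughly along the robot's x; all alike. This point: its centre, 26 mm above its underside. None if not in today's order. The foil dents if the fingers press it with over 30 N (both fingers summed); 8 N a finger carries it
- pan_c_mid (a point): small lidded foil pan, 80 long (x) by 60 wide (y) by 52 mm high, vertical sides, 140 to 280 g; starts upright on the counter, long side roughly along the robot's x; all alike. This point: its centre, 26 mm above its underside. None if not in today's order. The foil dents if the fingers press it with over 30 N (both fingers summed); 8 N a finger carries it
- pan_d_mid (a point): small lidded foil pan, 80 long (x) by 60 wide (y) by 52 mm high, vertical sides, 140 to 280 g; starts upright on the counter, long side roughly along the robot's x; all alike. This point: its centre, 26 mm above its underside. None if not in today's order. The foil dents if the fingers press it with over 30 N (both fingers summed); 8 N a finger carries it
- rack: order rack, fixed steel plate; origin on the counter under the lane's middle, y along the lane. Lane floor 10 mm up; lane 70 mm wide (x -35 to 35) between lips 6 mm above the floor; takes up to 4 pans end to end, long sides along y. Fixed end stop at +y, sliding fence at -y. Saw-toothed ratchet bar beside the lane at x = +85, top 14 mm up. Plate spans x -65 to 135, y -245 to 195 mm
- stop_face (a point): middle of the fixed end stop's inner face, at rack y = +180 mm, 25 mm above the counter; the stop is a plate 78 mm wide, 12 mm thick, top 40 mm above the counter; axes as the rack's
- fence_face (a point): sliding fence: upright steel plate across the lane, 66 mm wide (x), 12 mm thick, 2 to 50 mm above the lane floor. This point: middle of its row-side (+y) face, 25 mm above the lane floor; the plate lies to its -y; axes as the rack's. Push it with the fingers on either face, with at most 30 N. A rod and slide shoe, below 40 mm above the counter, join it to the pawl lever
- fence (a joint): fence travel, m: 0 fully back (face at rack y = -175 mm), grows towards the end stop, up to 0.27. Stays where left (about 2 N friction, plus 8 N per m/s, and 1 N over the ratchet). With the pawl engaged it moves towards the stop but is locked, after at most one 12 mm tooth, against moving back
- pawl (a joint): pawl lever on the fence, rad: 0 engaged (leans 0.52 rad to -y, away from the end stop), 1.04 released (leans to +y). Weighted: it falls to the side of upright (0.52) it is pushed to and stays; under 2 N at the knob flips it. Engaged, it clicks over the teeth as the fence goes forward (reads up to about 0.15)
- pawl_knob (a point): middle of the black knob on the pawl lever, a bar 26 mm long along the rack's x and 18 mm in diameter, 45 mm from the pivot; 74 mm above the counter at either side, 80 mm when upright; it swings in the rack's y-z plane
- pawl_pivot (a point): pivot of the pawl lever, 35 mm above the counter, 15 mm behind (to -y of) the fence face and 85 mm to +x of the lane's middle
- shaker: bystander, leave alone: glass shaker, 44 mm diameter, 75 mm high; origin at its foot
- sauce_bowl: bystander, leave alone: steel bowl, 100 mm across, 45 mm high; origin at its foot
- rub_jar: bystander, leave alone: jar, 68 mm diameter, 90 mm high; origin at its foot
- baste_brush: bystander, leave alone: basting brush lying on the counter; origin at its foot
- sauce_bottle: bystander, leave alone: bottle, 60 mm diameter, 170 mm high; origin at its foot
- film_box: bystander, leave alone: carton 60 x 280 mm, 60 mm high; origin at its foot
- tool_cup: bystander, leave alone: steel cup, 84 mm across, 120 mm high; origin at its foot

How it is judged:
On the way:
1. the fence is drawn all the way back (within 12 mm of the end of its travel) (value of joint fence below 0.012 m), for 0.2 s.
At the end, for the whole second after the job is handed in: every pan stands upright on the lane floor, square to it within 0.07 rad, in one row from the end stop with gaps of less than 3 mm each; the fence face is within 3.5 mm of the last pan; the pawl is engaged ((y of pan_a_mid in the frame of rack between 0.137 and 0.143 m or (y of pan_a_mid in the frame of rack between 0.054 and 0.063 m and (y of pan_b_mid in the frame of rack between 0.137 and 0.143 m or y of pan_c_mid in the frame of rack between 0.137 and 0.143 m or y of pan_d_mid in the frame of rack between 0.137 and 0.143 m)) or (y of pan_a_mid in the frame of rack between -0.029 and -0.017 m and (y of pan_b_mid in the frame of rack between 0.054 and 0.063 m or y of pan_c_mid in the frame of rack between 0.054 and 0.063 m or y of pan_d_mid in the frame of rack between 0.054 and 0.063 m)) or (y of pan_a_mid in the frame of rack between -0.112 and -0.097 m and (y of pan_b_mid in the frame of rack between -0.029 and -0.017 m or y of pan_c_mid in the frame of rack between -0.029 and -0.017 m or y of pan_d_mid in the frame of rack between -0.029 and -0.017 m))) and x of pan_a_mid in the frame of rack between -0.008 and 0.008 m and z of pan_a_mid in the frame of rack between 0.031 and 0.041 m and angle between the x axis of each of pan_a_mid, pan_b_mid, pan_c_mid, pan_d_mid and the y axis of rack, either way round below 0.07 rad and angle between each of pan_a_mid, pan_b_mid, pan_c_mid, pan_d_mid's own z axis and vertical below 0.07 rad and (y of pan_b_mid in the frame of rack between 0.137 and 0.143 m or (y of pan_b_mid in the frame of rack between 0.054 and 0.063 m and (y of pan_a_mid in the frame of rack between 0.137 and 0.143 m or y of pan_c_mid in the frame of rack between 0.137 and 0.143 m or y of pan_d_mid in the frame of rack between 0.137 and 0.143 m)) or (y of pan_b_mid in the frame of rack between -0.029 and -0.017 m and (y of pan_a_mid in the frame of rack between 0.054 and 0.063 m or y of pan_c_mid in the frame of rack between 0.054 and 0.063 m or y of pan_d_mid in the frame of rack between 0.054 and 0.063 m)) or (y of pan_b_mid in the frame of rack between -0.112 and -0.097 m and (y of pan_a_mid in the frame of rack between -0.029 and -0.017 m or y of pan_c_mid in the frame of rack between -0.029 and -0.017 m or y of pan_d_mid in the frame of rack between -0.029 and -0.017 m))) and x of pan_b_mid in the frame of rack between -0.008 and 0.008 m and z of pan_b_mid in the frame of rack between 0.031 and 0.041 m and (y of pan_c_mid in the frame of rack between 0.137 and 0.143 m or (y of pan_c_mid in the frame of rack between 0.054 and 0.063 m and (y of pan_a_mid in the frame of rack between 0.137 and 0.143 m or y of pan_b_mid in the frame of rack between 0.137 and 0.143 m or y of pan_d_mid in the frame of rack between 0.137 and 0.143 m)) or (y of pan_c_mid in the frame of rack between -0.029 and -0.017 m and (y of pan_a_mid in the frame of rack between 0.054 and 0.063 m or y of pan_b_mid in the frame of rack between 0.054 and 0.063 m or y of pan_d_mid in the frame of rack between 0.054 and 0.063 m)) or (y of pan_c_mid in the frame of rack between -0.112 and -0.097 m and (y of pan_a_mid in the frame of rack between -0.029 and -0.017 m or y of pan_b_mid in the frame of rack between -0.029 and -0.017 m or y of pan_d_mid in the frame of rack between -0.029 and -0.017 m))) and x of pan_c_mid in the frame of rack between -0.008 and 0.008 m and z of pan_c_mid in the frame of rack between 0.031 and 0.041 m and (y of pan_d_mid in the frame of rack between 0.137 and 0.143 m or (y of pan_d_mid in the frame of rack between 0.054 and 0.063 m and (y of pan_a_mid in the frame of rack between 0.137 and 0.143 m or y of pan_b_mid in the frame of rack between 0.137 and 0.143 m or y of pan_c_mid in the frame of rack between 0.137 and 0.143 m)) or (y of pan_d_mid in the frame of rack between -0.029 and -0.017 m and (y of pan_a_mid in the frame of rack between 0.054 and 0.063 m or y of pan_b_mid in the frame of rack between 0.054 and 0.063 m or y of pan_c_mid in the frame of rack between 0.054 and 0.063 m)) or (y of pan_d_mid in the frame of rack between -0.112 and -0.097 m and (y of pan_a_mid in the frame of rack between -0.029 and -0.017 m or y of pan_b_mid in the frame of rack between -0.029 and -0.017 m or y of pan_c_mid in the frame of rack between -0.029 and -0.017 m))) and x of pan_d_mid in the frame of rack between -0.008 and 0.008 m and z of pan_d_mid in the frame of rack between 0.031 and 0.041 m and (y of pan_a_mid in the frame of fence_face between 0.037 and 0.0435 m or y of pan_b_mid in the frame of fence_face between 0.037 and 0.0435 m or y of pan_c_mid in the frame of fence_face between 0.037 and 0.0435 m or y of pan_d_mid in the frame of fence_face between 0.037 and 0.0435 m) and value of joint pawl below 0.25 rad); the robot touches nothing.
It fails at once if a pan is gripped or pressed by the fingers with more than 30 N (contact force between the fingers and pan_a above 30 N or contact force between the fingers and pan_b above 30 N or contact force between the fingers and pan_c above 30 N or contact force between the fingers and pan_d above 30 N).
It fails at once if the fence is shoved with more than 30 N (contact force between the fingers and fence above 30 N).
It fails at once if a bystander is shifted by more than 60 mm or knocked over (distance of any of shaker, sauce_bowl, rub_jar, baste_brush, sauce_bottle, film_box, tool_cup from where it was at the start of the episode above 0.06 m or angle between any of shaker, sauce_bowl, rub_jar, baste_brush, sauce_bottle, film_box, tool_cup's own z axis and vertical above 0.6 rad).
Of pan_a, pan_b, pan_c, pan_d only 3 to 4 are there at a start; the rules pass over those that are not, and their reading is None.
At some moment in a run one of pan_a, pan_b, pan_c, pan_d may be knocked a few centimetres aside while the robot is not near it.
It also fails if it takes over 210 s, if anything falls off the work surface, if the arm or the gripper's body presses on something with over 40 N, if the wrist force passes 120 N, or if a joint passes its speed limit or range.

## Working session

There is one attempt and no reset: what is moved stays moved. The work goes in short steps, Python scripts to look and compute and a tool call to move; the robot and the scene stay as the last step left them, time stands still between calls to the robot, and variables do not carry over. Pictures are saved under pics/ and viewed, on a budget of 14 in all, crops included, one or two more only if the job needs it, and the job is handed in when it is done.

Besides the shell and the picture viewer there is one more tool, called after "Request:" by a JSON object that holds its "api" and its "payload", one argument or row to a line. step_arm: Moves the arm, as the interface text tells. Its arguments: {"type":"object","properties":{"commands":{"type":"array","items":{"type":"array","items":{"type":"number"}}},"gripper":{"type":"number"},"grip_force":{"type":"number"}},"required":["commands"]}

```bash
ls; mkdir -p pics
cat > h.py <<'E'
from bench import *
import numpy as np, cv2
from scipy.spatial.transform import Rotation as Rn
def shot(name,f,crop=None,scale=1):
    im=camera(name); cv2.imwrite('pics/raw_'+f+'.png',im[:,:,::-1])
    if crop: im=im[crop[1]:crop[3],crop[0]:crop[2]]
    im=cv2.resize(im,None,fx=scale,fy=scale,interpolation=cv2.INTER_CUBIC)
    cv2.imwrite('pics/'+f+'.png',im[:,:,::-1])
def px2w(name,u,v,z):
    c=get_calibration(name);R=np.array(c['R']);t=np.array(c['t'])
    d=R.T@np.array([(u-c['cx'])/c['fx'],(v-c['cy'])/c['fy'],1]);o=-R.T@t
    return o+d*(z-o[2])/d[2]
def w2px(name,X):
    c=get_calibration(name);p=np.array(c['R'])@np.array(X)+np.array(c['t'])
    return np.array([c['fx']*p[0]/p[2]+c['cx'],c['fy']*p[1]/p[2]+c['cy']])
E
python3 - <<'E'
from h import *
s=read_state();print(s['ee_pos'],s['eef_rot'],s['time'])
shot('top','t0',None,1.5);shot('scene','s0',None,1.5)
for n in('top','scene'):
    c=get_calibration(n);print(c,-np.array(c['R']).T@np.array(c['t']))
E
```

```text
pics
[ 0.24484834 -0.5746478   0.24075421] [ 8.34279236e-01 -5.51341683e-01 -6.17949208e-04 -3.50807007e-04] 0.0
{'fx': 480.15257796304763, 'fy': 480.15257796304763, 'cx': 256.132918773765, 'cy': 190.99822854359957, 'R': array([[ 0.00581306, -0.99973115, -0.02244651],
       [-0.98407515, -0.00173121, -0.1777445 ],
       [ 0.17765785,  0.0231223 , -0.98382064]]), 't': array([-0.03265343,  0.58682972,  1.23904002])} [ 0.35754917 -0.06027818  1.32256594]
{'fx': 377.293604266158, 'fy': 377.293604266158, 'cx': 261.51275339685225, 'cy': 189.63866245593115, 'R': array([[ 0.71702061,  0.69704751,  0.0024918 ],
       [ 0.54364693, -0.55698001, -0.62787043],
       [-0.43626764,  0.4515507 , -0.77831389]]), 't': array([-0.37539287, -0.27961499,  1.63042491])} [ 1.13247788 -0.63029281  1.09435578]
```

View pics/t0.png

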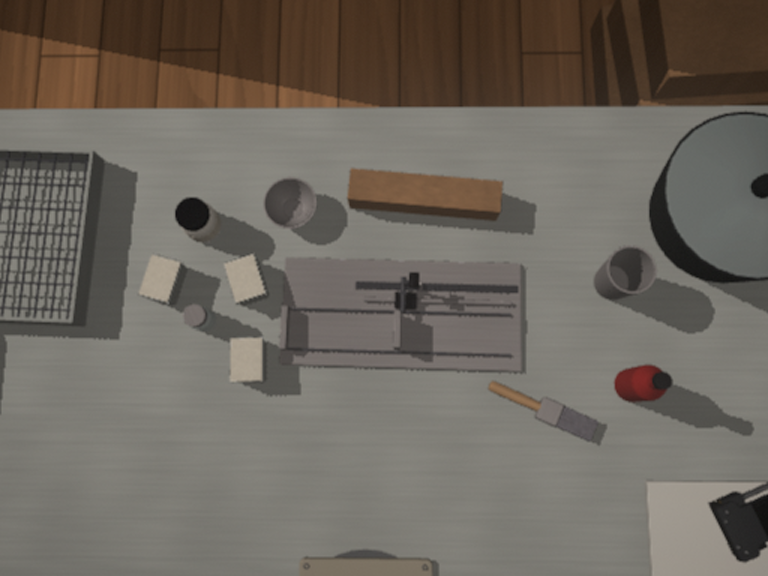

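View pics/s0.png

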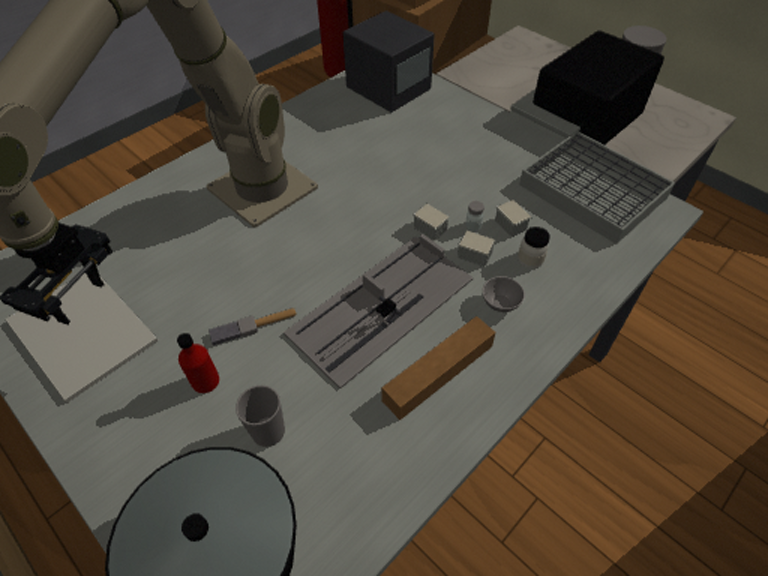

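The top view shows three pans at (161,279), (245,278) and (247,359). The rack has its stop at (284,327), the fence at (397,330) and the knob at (414,280), leaning to -y, so the pawl is engaged. I'll enlarge to measure.

Run:
```python
import cv2
im=cv2.imread('pics/raw_t0.png')
a=cv2.resize(im[160:264,80:210],None,fx=6,fy=5.5,interpolation=cv2.INTER_CUBIC)
a=cv2.convertScaleAbs(a,alpha=1.3);cv2.imwrite('pics/c1.png',a[:, :780])
b=cv2.resize(im[160:260,180:360],None,fx=4.4,fy=4.4,interpolation=cv2.INTER_CUBIC)
cv2.imwrite('pics/c2.png',cv2.convertScaleAbs(b,alpha=1.6))
```

```text
(no output)
```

View pics/c1.png

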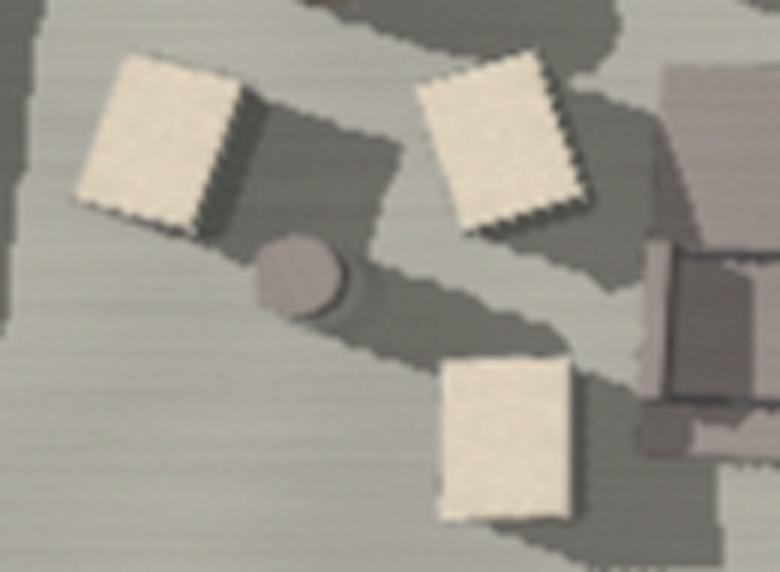

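View pics/c2.png

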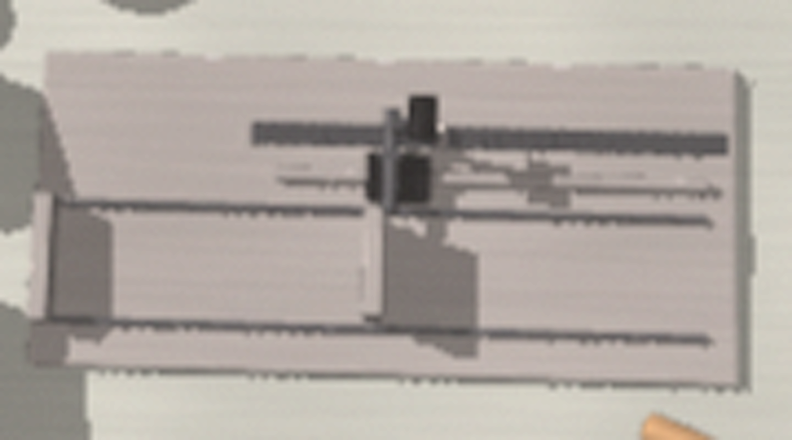

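c1 shows the pan tops clearly, and c2 shows the plate corners at (47,53), (742,70) and (742,387), the fence top at about (374,265) and the knob at (423,117).

```bash
cat >> h.py <<'E'
RO=None
def c2(u,v,z): return px2w('top',180+(u+.5)/4.4-.5,160+(v+.5)/4.4-.5,z)
def pans(f,z=0.052,lo=500):
    im=cv2.imread('pics/raw_'+f+'.png').astype(int)
    b,g,r=im[:,:,0],im[:,:,1],im[:,:,2]
    m=((r>165)&(r-b>15)&(r-b<60)).astype(np.uint8)
    out=[]
    for c in cv2.findContours(m,cv2.RETR_EXTERNAL,cv2.CHAIN_APPROX_NONE)[0]:
        if cv2.contourArea(c)<lo: continue
        W=np.array([px2w('top',p[0][0],p[0][1],z)[:2] for p in c])
        (cx,cy),(w,h),a=cv2.minAreaRect((W*1000).astype(np.float32))
        if w<h: w,h,a=h,w,a+90
        a=(a+90)%180-90
        out.append((cx/1000,cy/1000,w,h,a))
    return out
E
python3 - <<'E'
from h import *
for n in pans('t0',lo=300): print('pan',np.round(n,3))
px=[(47,53),(742,70),(742,387),(30,367)]
L=np.array([(.135,.195),(.135,-.245),(-.065,-.245),(-.065,.195)])
W=np.array([c2(*p,.01)[:2] for p in px]);print(W)
lc,wc=L.mean(0),W.mean(0);U,S,V=np.linalg.svd((L-lc).T@(W-wc));R=(U@V).T
o=wc-R@lc;print('rack',o,np.arctan2(R[1,0],R[0,0]));print(np.round((R@L.T).T+o-W,4))
def tor(X):return np.round(R.T@(X[:2]-o),4)
for n,p in dict(knob=(423,117,.08),fence_front=(364,265,.06),fence_back=(384,265,.06),stop_in=(52,255,.04),stopL=(33,320,.04),stopR=(36,193,.04),lipU1=(60,203,.016),lipL1=(60,322,.016),lipU2=(710,222,.016),lipL2=(710,341,.016)).items(): print(n,tor(c2(*p)),c2(*p))
im=cv2.imread('pics/raw_t0.png');print(im[200,107],im[200,80])
s=read_state();print(Rn.from_quat(s['eef_rot']).as_matrix().round(3))
E
```

```text
pan [ 0.457  0.215 71.345 50.852  2.51 ]
pan [ 0.603  0.224 71.808 51.514 19.613]
pan [  0.603   0.378  71.105  51.191 -15.171]
[[ 0.64942528  0.15579858]
 [ 0.63878164 -0.28556846]
 [ 0.43928005 -0.27995185]
 [ 0.44969407  0.16035142]]
rack [ 0.50990916 -0.03650469] -0.02415030614755352
[[ 0.0002 -0.0006]
 [ 0.0002  0.0009]
 [-0.0003  0.0001]
 [-0.0001 -0.0003]]
knob [ 0.086  -0.0441] [ 0.59484648 -0.08265957  0.08      ]
fence_front [-0.0015 -0.011 ] [ 0.50809916 -0.04746887  0.06      ]
fence_back [-0.0012 -0.023 ] [ 0.50813683 -0.05948075  0.06      ]
stop_in [0.0018 0.1805] [0.51604481 0.14394882 0.04      ]
stopL [-0.0384  0.19  ] [0.47614739 0.15437915 0.04      ]
stopR [0.0399 0.1925] [0.55444838 0.15498758 0.04      ]
lipU1 [0.0376 0.1812] [0.55182717 0.14371703 0.016     ]
lipL1 [-0.037   0.1772] [0.47718725 0.14153932 0.016     ]
lipU2 [ 0.0364 -0.2247] [ 0.54089206 -0.26200877  0.016     ]
lipL2 [-0.0375 -0.2246] [ 0.4669928  -0.26012565  0.016     ]
[113 122 127] [76 80 81]
[[ 0.392 -0.92  -0.001]
 [-0.92  -0.392  0.001]
 [-0.001  0.    -1.   ]]
```

```bash
sed -i 's/r>165/r>130/; s/r-b>15/r-b>12/' h.py
cat >> h.py <<'E'
O=np.array([.5099,-.0365]);YR=-.0242
RR=np.array([[np.cos(YR),-np.sin(YR)],[np.sin(YR),np.cos(YR)]])
def rw(x,y): return O+RR@np.array([x,y])      # rack -> world
def wr(p): return RR.T@(np.array(p)[:2]-O)
def plan(*wps,step=.05,turn=.14,start=None):
    """wps: (x,y,z,yaw deg of tool x); prints rows of tool-frame moves"""
    s=read_state();p=np.array(s['ee_pos']);q=Rn.from_quat(s['eef_rot'])
    print('now',p.round(4),'rack',wr(p).round(4),'yaw',round(np.degrees(np.arctan2(*q.as_matrix()[[1,0],0])),2))
    for w in wps:
        T=np.array(w[:3]);a=np.radians(w[3]);M=np.array([[np.cos(a),np.sin(a),0],[np.sin(a),-np.cos(a),0],[0,0,-1]])
        tot=(q.inv()*Rn.from_matrix(M)).as_rotvec()
        n=max(1,int(np.ceil(np.linalg.norm(T-p)/step)),int(np.ceil(np.linalg.norm(tot)/turn)))
        rows=[]
        for i in range(n):
            d=q.inv().apply((T-p)/(n-i)).round(3);r=((q.inv()*Rn.from_matrix(M)).as_rotvec()/(n-i)).round(2)
            p=p+q.apply(d);q=q*Rn.from_rotvec(r);rows.append([float(v)+0 for v in (*d,*r)])
        print(n,str(rows).replace(' ','').replace('.0,','.0,'))
E
python3 - <<'E'
from h import *
for n in pans('t0',lo=300): print('pan',np.round(n,3))
for n,u,v,z in [('shaker',129.7-.5,210.5-.5,.075),('jar',193/1.5,215/1.5,.09),('bowl',290/1.5,203/1.5,.045),('bottle',660/1.5,380/1.5,.17)]: print(n,px2w('top',u,v,z).round(3))
k=rw(.085,-.085);print(k)
plan((.28,-.56,.27,-67),(*rw(.085,-.10),.24,-1.4),(*rw(.085,-.10),.087,-1.4))
E
```

```text
pan [ 1.78000e-01 -5.72000e-01  1.94174e+02  1.49494e+02 -8.95560e+01]
pan [ 0.457  0.215 76.773 56.179  2.082]
pan [ 0.603  0.224 76.68  57.137 18.926]
pan [  0.604   0.379  77.504  57.456 -14.774]
shaker [0.531 0.304 0.075]
jar [0.709 0.31  0.09 ]
bowl [0.745 0.145 0.045]
bottle [ 0.417 -0.469  0.17 ]
[ 0.59281831 -0.12353191]
now [ 0.2448 -0.5747  0.2409] rack [-0.2519 -0.5445] yaw -66.92
1 [[0.0,-0.038,-0.029,0.0,0.0,0.0]]
11 [[-0.024,-0.041,0.003,0.0,0.0,-0.1],[-0.02,-0.043,0.003,0.0,0.0,-0.1],[-0.015,-0.045,0.003,0.0,0.0,-0.1],[-0.011,-0.047,0.003,0.0,0.0,-0.11],[-0.006,-0.047,0.003,0.0,0.0,-0.1],[-0.001,-0.048,0.003,0.0,0.0,-0.11],[0.004,-0.048,0.002,0.0,0.0,-0.1],[0.009,-0.047,0.003,0.0,0.0,-0.11],[0.014,-0.045,0.002,0.0,0.0,-0.1],[0.019,-0.044,0.003,0.0,0.0,-0.11],[0.024,-0.041,0.002,0.0,0.0,-0.1]]
4 [[0.0,0.0,0.038,0.0,0.0,0.0],[0.0,0.0,0.038,0.0,0.0,0.0],[0.0,0.0,0.039,0.0,0.0,0.0],[0.0,0.0,0.038,0.0,0.0,0.0]]
```

Request:
{"api": "step_arm", "payload": {
  "commands": [
    [0.0,-0.038,-0.029,0,0,0],
    [-0.024,-0.041,0.003,0,0,-0.1],
    [-0.02,-0.043,0.003,0,0,-0.1],
    [-0.015,-0.045,0.003,0,0,-0.1],
    [-0.011,-0.047,0.003,0,0,-0.11],
    [-0.006,-0.047,0.003,0,0,-0.1],
    [-0.001,-0.048,0.003,0,0,-0.11],
    [0.004,-0.048,0.002,0,0,-0.1],
    [0.009,-0.047,0.003,0,0,-0.11],
    [0.014,-0.045,0.002,0,0,-0.1],
    [0.019,-0.044,0.003,0,0,-0.11],
    [0.024,-0.041,0.002,0,0,-0.1]
  ],
  "gripper": 0
}}

```text
time: 1.3
ee_pos: [0.5937, -0.1375, 0.2402]
eef_rot: [1.0, -0.012, -0.0, 0.0]
ft_force: [1.3, -1.2, -0.2]
width: 0.0024
```

Run:
```python
from h import *
plan((*rw(.085,-.10),.20,-1.4),(*rw(.085,-.10),.087,-1.4))
```

```text
now [ 0.5937 -0.1375  0.2402] rack [ 0.0862 -0.099 ] yaw -1.36
1 [[-0.001,0.001,0.04,0.0,0.0,0.0]]
3 [[0.0,0.0,0.038,0.0,0.0,0.0],[0.0,0.0,0.038,0.0,0.0,0.0],[0.0,0.0,0.037,0.0,0.0,0.0]]
```

Request:
{"api": "step_arm", "payload": {
  "commands": [
    [-0.001,0,0.05,0,0,0],
    [0,0,0.05,0,0,0],
    [0,0,0.053,0,0,0],
    [0,-0.02,0,0,0,0],
    [0,-0.01,0,0,0,0],
    [0,-0.01,0,0,0,0],
    [0,-0.01,0,0,0,0],
    [0,-0.01,0,0,0,0],
    [0,-0.01,0,0,0,0],
    [0,0,0,0,0,0]
  ]
}}

```text
time: 2.3
ee_pos: [0.5943, -0.0671, 0.091]
eef_rot: [1.0, -0.013, 0.0, -0.0]
ft_force: [0.1, -0.3, 0.1]
width: 0.0005
```

Run:
```python
from h import *
plan((*rw(.085,-.03),.087,-1.4));shot('scene','s1',(190,140,330,250),5)
```

```text
now [ 0.5943 -0.0671  0.091 ] rack [ 0.0851 -0.0285] yaw -1.47
1 [[0.0,0.001,0.004,0.0,0.0,0.0]]
```

View pics/s1.png

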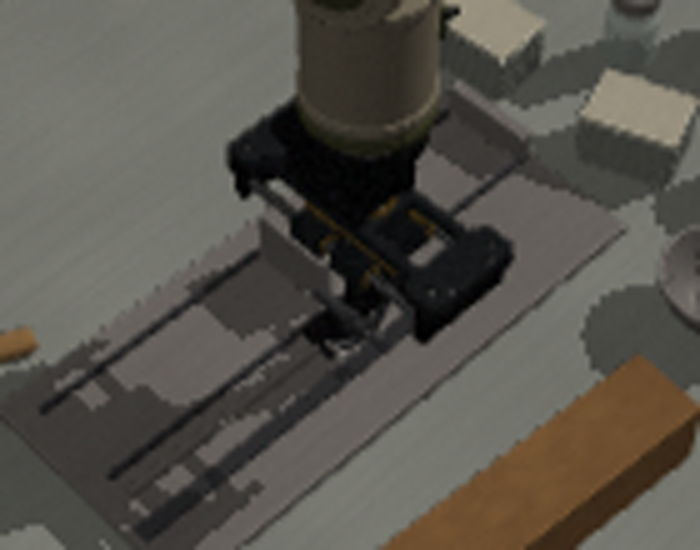

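Run:
```python
from h import *
plan((*rw(.085,-.03),.14,-1.4),(*rw(0,.07),.14,-1.4),(*rw(0,.07),.05,-1.4))
```

```text
now [ 0.5942 -0.0683  0.0909] rack [ 0.085  -0.0298] yaw -1.53
1 [[0.0,0.0,-0.049,0.0,0.0,0.0]]
3 [[-0.028,-0.033,0.0,0.0,0.0,0.0],[-0.029,-0.033,0.0,0.0,0.0,0.0],[-0.028,-0.034,0.0,0.0,0.0,0.0]]
2 [[0.0,0.0,0.045,0.0,0.0,0.0],[0.0,0.0,0.045,0.0,0.0,0.0]]
```

Request:
{"api": "step_arm", "payload": {
  "commands": [
    [0,0,-0.05,0,0,0],
    [-0.028,-0.033,0,0,0,0],
    [-0.029,-0.033,0,0,0,0],
    [-0.028,-0.034,0,0,0,0],
    [0,0,0.045,0,0,0],
    [0,0,0.045,0,0,0],
    [0,0,0,0,0,0]
  ]
}}

```text
time: 3.05
ee_pos: [0.5081, 0.0322, 0.0461]
eef_rot: [1.0, -0.014, -0.004, 0.0]
ft_force: [0.1, -1.3, -0.3]
width: 0.0003
```

Run:
```python
from h import *
plan((*rw(0,-.155),.05,-1.4),step=.02);shot('top','t1',(180,160,360,260),4.4)
```

```text
now [0.5081 0.0322 0.0461] rack [-0.0035  0.0686] yaw -1.62
12 [[0.0,0.019,0.0,0.0,0.0,0.0],[0.0,0.019,0.0,0.0,0.0,0.0],[0.0,0.019,0.0,0.0,0.0,0.0],[0.0,0.019,0.0,0.0,0.0,0.0],[0.001,0.018,0.0,0.0,0.0,0.0],[0.0,0.019,-0.001,0.0,0.0,0.0],[0.001,0.018,0.0,0.0,0.0,0.0],[0.0,0.019,-0.001,0.0,0.0,0.0],[0.001,0.018,0.0,0.0,0.0,0.0],[0.0,0.019,-0.001,0.0,0.0,0.0],[0.001,0.018,0.0,0.0,0.0,0.0],[0.0,0.019,-0.001,0.0,0.01,0.0]]
```

View pics/t1.png

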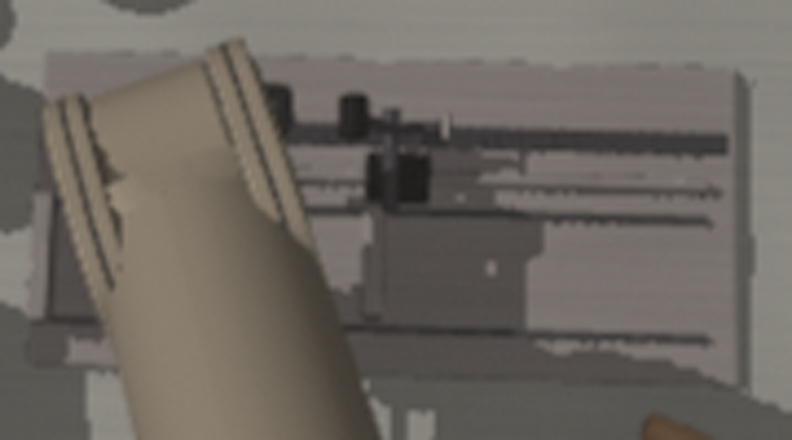

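The knob is now at (353,117), on the stop side, so the pawl is released. The fence hasn't moved.

Request:
{"api": "step_arm", "payload": {
  "commands": [
    [0.001,0.03,0,0,0,0],
    [0.001,0.025,0,0,0,0],
    [0.001,0.01,0,0,0,0],
    [0,0.01,0,0,0,0],
    [0,0.015,0,0,0,0],
    [0,0.015,0,0,0,0],
    [0,0.015,0,0,0,0],
    [0,0.015,0,0,0,0],
    [0,0.015,0,0,0,0],
    [0,0.015,0,0,0,0]
  ]
}}

```text
time: 4.1
ee_pos: [0.5111, -0.1318, 0.0515]
eef_rot: [1.0, -0.013, 0.001, -0.0]
ft_force: [1.4, 3.4, 1.5]
width: 0.0006
```

Run:
```python
from h import *
plan((*rw(0,-.162),.05,-1.4),step=.015)
```

```text
now [ 0.5111 -0.1318  0.0515] rack [ 0.0035 -0.0953] yaw -1.53
5 [[-0.001,0.013,0.0,0.0,0.0,0.0],[-0.001,0.013,0.0,0.0,0.0,0.0],[0.0,0.014,0.0,0.0,0.0,0.0],[-0.001,0.013,0.001,0.0,0.0,0.0],[0.0,0.014,0.0,0.0,0.0,0.0]]
```

Request:
{"api": "step_arm", "payload": {
  "commands": [
    [-0.001,0.013,0,0,0,0],
    [-0.001,0.013,0,0,0,0],
    [0,0.013,0,0,0,0],
    [-0.001,0.013,0,0,0,0],
    [0,0.008,0,0,0,0],
    [0,0.003,0,0,0,0],
    [0,0,0,0,0,0]
  ]
}}

```text
time: 4.8
ee_pos: [0.505, -0.1955, 0.0503]
eef_rot: [1.0, -0.014, -0.0, 0.0]
ft_force: [-0.2, 0.1, -0.9]
width: 0.0005
```

Run:
```python
from h import *
plan((*rw(0,-.165),.05,-1.4),step=.015)
```

```text
now [ 0.505  -0.1955  0.0503] rack [-0.0011 -0.159 ] yaw -1.65
1 [[0.001,0.006,0.0,0.0,0.0,0.0]]
```

Request:
{"api": "step_arm", "payload": {
  "commands": [
    [0,0.003,0,0,0,0],
    [0,0.002,0,0,0,0],
    [0,0,0,0,0,0],
    [0,0,0,0,0,0]
  ]
}}

```text
time: 5.2
ee_pos: [0.5051, -0.199, 0.0504]
eef_rot: [1.0, -0.014, -0.0, -0.0]
ft_force: [-2.2, 4.5, 0.1]
width: 0.0005
```

Run:
```python
from h import *
plan((*rw(0,-.12),.06,-1.4),(*rw(0.04,-.11),.15,-1.4),(*rw(.085,-.12),.10,-1.4),step=.05);shot('top','t2',(180,160,360,260),4.4)
```

```text
now [ 0.5051 -0.199   0.0504] rack [-0.0009 -0.1626] yaw -1.56
1 [[0.001,-0.043,-0.01,0.0,0.0,0.0]]
2 [[0.02,-0.005,-0.045,0.0,0.0,0.0],[0.02,-0.005,-0.045,0.0,0.0,0.0]]
2 [[0.022,0.005,0.025,0.0,0.0,0.0],[0.023,0.005,0.025,0.0,0.0,0.0]]
```

View pics/t2.png

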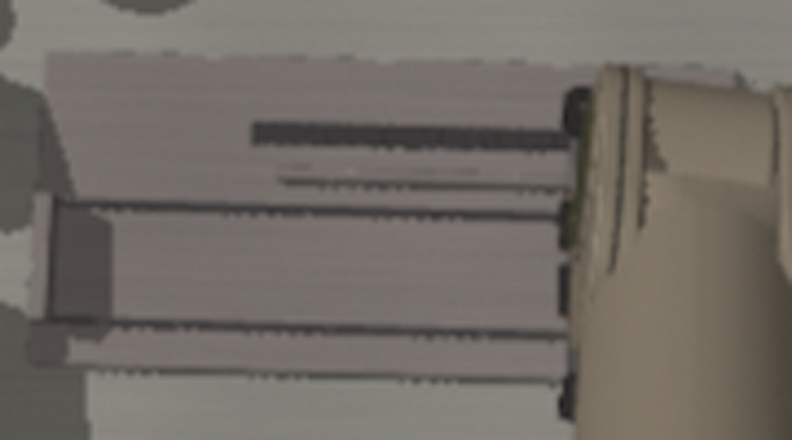

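Request:
{"api": "step_arm", "payload": {
  "commands": [
    [0,-0.043,-0.01,0,0,0],
    [0.02,-0.005,-0.045,0,0,0],
    [0.02,0,-0.045,0,0,0],
    [0.022,0,0.03,0,0,0],
    [0.023,0,0.03,0,0,0],
    [0,0.005,0,0,0,0],
    [0,0.01,0,0,0,0],
    [0,0.01,0,0,0,0],
    [0,0.01,0,0,0,0],
    [0,0.01,0,0,0,0],
    [0,0.007,0,0,0,0],
    [0,0,0,0,0,0]
  ]
}}

```text
time: 6.45
ee_pos: [0.5899, -0.2081, 0.0908]
eef_rot: [1.0, -0.015, 0.0, 0.001]
ft_force: [-1.2, 0.6, -0.8]
width: -0.0001
```

Run:
```python
from h import *
print(read_state()['ft_force'])
plan((*rw(.085,-.180),.087,-1.4))
plan((*rw(.085,-.12),.15,-1.4),(.457,.215,.20,92.2),(.457,.215,.04,92.2),step=.05);
```

```text
[-1.15190219  0.57803677 -0.76177915]
now [ 0.5899 -0.2081  0.0908] rack [ 0.0841 -0.1696] yaw -1.73
1 [[0.001,0.01,0.004,0.0,0.0,-0.01]]
now [ 0.5899 -0.2081  0.0908] rack [ 0.0841 -0.1696] yaw -1.73
2 [[0.0,-0.025,-0.03,0.0,0.0,0.0],[0.001,-0.025,-0.029,0.0,0.0,-0.01]]
12 [[-0.012,-0.031,-0.004,0.0,0.0,-0.14],[-0.007,-0.032,-0.004,0.0,0.0,-0.14],[-0.003,-0.033,-0.004,0.0,0.0,-0.13],[0.001,-0.033,-0.004,0.0,0.0,-0.14],[0.006,-0.033,-0.004,0.0,0.0,-0.13],[0.01,-0.031,-0.004,0.0,0.0,-0.14],[0.014,-0.03,-0.004,0.0,0.0,-0.13],[0.018,-0.028,-0.005,0.0,0.0,-0.14],[0.022,-0.025,-0.004,0.0,0.0,-0.13],[0.025,-0.021,-0.005,0.0,0.0,-0.14],[0.028,-0.018,-0.004,0.0,0.0,-0.13],[0.03,-0.014,-0.005,0.0,0.0,-0.14]]
4 [[0.0,0.0,0.04,0.0,0.0,0.0],[0.0,0.0,0.04,0.0,0.0,0.0],[0.0,0.0,0.04,0.0,0.0,0.0],[0.0,0.0,0.04,0.0,0.0,0.0]]
```

Push 15 mm further past upright, then back off and up.

Request:
{"api": "step_arm", "payload": {
  "commands": [
    [0,0.008,0,0,0,0],
    [0,0.007,0,0,0,0],
    [0,0,0,0,0,0],
    [0,-0.03,-0.03,0,0,0],
    [0,-0.035,-0.03,0,0,0]
  ],
  "gripper": 0
}}

```text
time: 6.95
ee_pos: [0.5908, -0.1567, 0.1504]
eef_rot: [1.0, -0.015, -0.001, -0.0]
ft_force: [0.6, 0.5, 1.1]
width: 0.0003
```

Request:
{"api": "step_arm", "payload": {
  "commands": [
    [-0.012,-0.031,-0.004,0,0,-0.14],
    [-0.007,-0.032,-0.004,0,0,-0.14],
    [-0.003,-0.033,-0.004,0,0,-0.13],
    [0.001,-0.033,-0.004,0,0,-0.14],
    [0.006,-0.033,-0.004,0,0,-0.13],
    [0.01,-0.031,-0.004,0,0,-0.14],
    [0.014,-0.03,-0.004,0,0,-0.13],
    [0.018,-0.028,-0.005,0,0,-0.14],
    [0.022,-0.025,-0.004,0,0,-0.13],
    [0.025,-0.021,-0.005,0,0,-0.14],
    [0.028,-0.018,-0.004,0,0,-0.13],
    [0.03,-0.014,-0.005,0,0,-0.14]
  ],
  "gripper": 1
}}

```text
time: 8.15
ee_pos: [0.4587, 0.2195, 0.2018]
eef_rot: [0.694, 0.72, 0.0, 0.0]
ft_force: [0.4, 1.0, 0.5]
width: 0.0846
```

Run:
```python
from h import *
shot('top','t3')
im=cv2.imread('pics/raw_t3.png')[150:262,80:360];cv2.imwrite('pics/t3c.png',cv2.resize(im,None,fx=2.85,fy=2.85,interpolation=cv2.INTER_CUBIC))
for n in pans('t3',lo=300): print('pan',np.round(n,3))
plan((.457,.215,.15,92.2),(.457,.215,.04,92.2))
```

```text
pan [ 1.78000e-01 -5.78000e-01  2.01582e+02  1.49140e+02 -8.95560e+01]
pan [2.94000e-01 2.80000e-01 4.88447e+02 8.72720e+01 3.14270e+01]
pan [  0.549   0.435  91.652  65.166 -52.501]
pan [ 0.603  0.224 77.545 57.745 19.048]
now [0.4564 0.2254 0.203 ] rack [-0.0598  0.2605] yaw 92.98
2 [[-0.005,0.0,0.026,0.0,0.0,0.01],[-0.006,0.0,0.027,0.0,0.0,0.0]]
3 [[0.0,0.0,0.037,0.0,0.0,0.0],[0.0,0.0,0.036,0.0,0.0,0.0],[0.0,0.0,0.037,0.0,0.0,0.0]]
```

View pics/t3c.png

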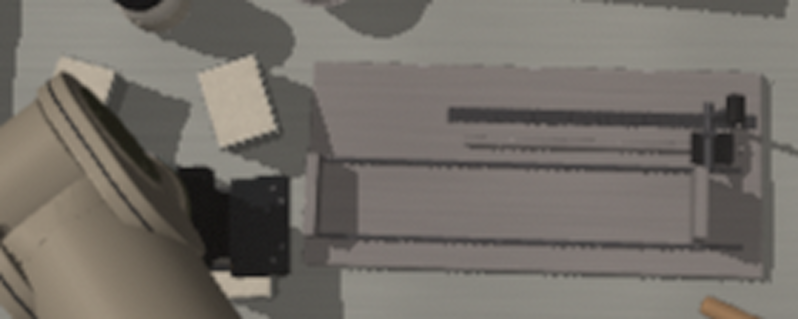

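The knob is at (735,107), on the -y side again, so the pawl is engaged. The fence edge at (694,205) looks fully back.

Request:
{"api": "step_arm", "payload": {
  "commands": [
    [-0.005,0,0.03,0,0,0],
    [-0.005,0,0.03,0,0,0],
    [0,0,0.03,0,0,0],
    [0,0,0,0,0,0],
    [0,0,0,0,0,0]
  ]
}}

```text
time: 8.7
ee_pos: [0.4596, 0.2086, 0.1122]
eef_rot: [0.696, 0.718, -0.0, -0.0]
ft_force: [0.5, 0.2, 0.4]
width: 0.087
```

Run:
```python
from h import *
p=px2w('top',80+694/2.85-.3,150+205/2.85-.3,.06);print('face',wr(p))
plan((.457,.215,.04,92.2))
```

```text
face [-0.00188787 -0.1714007 ]
now [0.4596 0.2086 0.1122] rack [-0.0562  0.2438] yaw 91.81
2 [[0.003,-0.001,0.036,0.0,0.0,0.0],[0.003,-0.001,0.036,0.0,0.0,-0.01]]
```

Request:
{"api": "step_arm", "payload": {
  "commands": [
    [0.004,0,0.036,0,0,0],
    [0,0,0.036,0,0,0],
    [0,0,0,0,0,0],
    [0,0,0,0,0,0]
  ]
}}

```text
time: 9.1
ee_pos: [0.4603, 0.2129, 0.0414]
eef_rot: [0.696, 0.718, 0.001, 0.0]
ft_force: [0.3, -0.5, 0.3]
width: 0.0873
```

Run:
```python
from h import *
plan((.457,.215,.04,92.2))
```

```text
now [0.4603 0.2129 0.0414] rack [-0.0556  0.2481] yaw 91.8
1 [[0.002,-0.003,0.001,0.0,0.0,-0.01]]
```

Request:
{"api": "step_arm", "payload": {
  "commands": [
    [0,0,0,0,0,0]
  ]
}}

```text
time: 9.2
ee_pos: [0.4611, 0.213, 0.0421]
eef_rot: [0.696, 0.718, 0.001, 0.001]
ft_force: [0.5, 0.2, 0.1]
width: 0.0874
```

Request:
{"api": "step_arm", "payload": {
  "commands": [
    [0.002,-0.003,0,0,0,0],
    [0,0,0,0,0,0],
    [0,0,0,0,0,0],
    [0,0,0,0,0,0],
    [0,0,0,0,0,0],
    [0,0,0,0,0,0]
  ],
  "gripper": 0,
  "grip_force": 10
}}

```text
time: 9.8
ee_pos: [0.4567, 0.214, 0.0397]
eef_rot: [0.696, 0.718, -0.0, 0.0]
ft_force: [-1.0, -2.1, 4.4]
width: 0.0599
```

Request:
{"api": "step_arm", "payload": {
  "commands": [
    [0,0,-0.02,0,0,0],
    [0,0,-0.03,0,0,0],
    [0,0,-0.03,0,0,0],
    [0,0,-0.03,0,0,0],
    [0,0,0,0,0,0]
  ]
}}

```text
time: 10.3
ee_pos: [0.4581, 0.2152, 0.1527]
eef_rot: [0.696, 0.718, 0.002, 0.001]
ft_force: [1.0, 0.8, -4.0]
width: 0.06
```

Run:
```python
from h import *
print(read_state()['width'])
plan((*rw(0,.137),.15,-1.4),(*rw(0,.137),.053,-1.4),step=.04,turn=.13)
```

```text
0.059993818791560766
now [0.4581 0.2152 0.1527] rack [-0.0579  0.2503] yaw 91.79
13 [[-0.009,0.004,0.0,0.0,0.0,0.13],[-0.008,0.005,0.0,0.0,0.0,0.12],[-0.008,0.006,0.0,0.0,0.0,0.13],[-0.007,0.007,0.0,0.0,0.0,0.12],[-0.006,0.008,0.0,0.0,0.0,0.13],[-0.005,0.008,0.0,0.0,0.0,0.12],[-0.004,0.009,0.0,0.0,0.0,0.13],[-0.003,0.009,0.0,0.0,0.0,0.12],[-0.001,0.01,0.001,0.0,0.0,0.13],[0.0,0.01,0.0,0.0,0.0,0.12],[0.001,0.01,0.001,0.0,0.0,0.13],[0.002,0.009,0.0,0.0,0.0,0.12],[0.004,0.009,0.001,0.0,0.0,0.13]]
3 [[0.0,0.0,0.032,0.0,0.0,0.0],[0.0,0.0,0.032,0.0,0.0,0.0],[-0.001,0.001,0.033,0.0,0.0,0.0]]
```

Request:
{"api": "step_arm", "payload": {
  "commands": [
    [-0.009,0.004,0,0,0,0.13],
    [-0.008,0.005,0,0,0,0.12],
    [-0.008,0.006,0,0,0,0.13],
    [-0.007,0.007,0,0,0,0.12],
    [-0.006,0.008,0,0,0,0.13],
    [-0.005,0.008,0,0,0,0.12],
    [-0.004,0.009,0,0,0,0.13],
    [-0.003,0.009,0,0,0,0.12],
    [-0.001,0.01,0,0,0,0.13],
    [0,0.01,0,0,0,0.12],
    [0.001,0.01,0,0,0,0.13],
    [0.002,0.009,0,0,0,0.12]
  ]
}}

```text
time: 11.5
ee_pos: [0.5066, 0.1076, 0.148]
eef_rot: [0.999, 0.048, -0.001, 0.0]
ft_force: [-0.7, 0.3, -2.7]
width: 0.0602
```

Request:
{"api": "step_arm", "payload": {
  "commands": [
    [0.004,0.009,0.001,0,0,0.13],
    [0,0,0,0,0,0],
    [0,0,0,0,0,0]
  ]
}}

```text
time: 11.8
ee_pos: [0.5113, 0.1, 0.1476]
eef_rot: [1.0, -0.012, -0.001, 0.0]
ft_force: [-0.7, -0.2, -3.1]
width: 0.0599
```

Run:
```python
from h import *
plan((*rw(0,.136),.060,-1.4),step=.04,turn=.13)
```

```text
now [0.5113 0.1    0.1476] rack [-0.0019  0.1365] yaw -1.39
3 [[0.001,0.0,0.029,0.0,0.0,0.0],[0.0,0.0,0.029,0.0,0.0,0.0],[0.001,0.0,0.03,0.0,0.0,0.0]]
```

Request:
{"api": "step_arm", "payload": {
  "commands": [
    [0.002,0.001,0.03,0,0,0],
    [0,0,0.03,0,0,0],
    [0,0,0.027,0,0,0],
    [0,0,0,0,0,0],
    [0,0,0.005,0,0,0],
    [0,0,0.003,0,0,0],
    [0,0,0,0,0,0],
    [0,0,0,0,0,0]
  ]
}}

```text
time: 12.6
ee_pos: [0.5145, 0.0988, 0.0544]
eef_rot: [1.0, -0.014, 0.001, -0.0]
ft_force: [0.5, 0.4, -3.0]
width: 0.06
```

Run:
```python
from h import *
plan((*rw(0,.136),.051,-1.4),step=.04,turn=.13)
```

```text
now [0.5145 0.0988 0.0544] rack [0.0013 0.1354] yaw -1.59
1 [[-0.001,-0.001,0.003,0.0,0.0,0.0]]
```

Request:
{"api": "step_arm", "payload": {
  "commands": [
    [-0.001,-0.001,0.002,0,0,0],
    [0,0,0.001,0,0,0],
    [0,0,0,0,0,0]
  ]
}}

```text
time: 12.9
ee_pos: [0.5129, 0.0997, 0.0505]
eef_rot: [1.0, -0.014, -0.0, 0.0]
ft_force: [-0.2, -0.2, -3.1]
width: 0.0596
```

Request:
{"api": "step_arm", "payload": {
  "commands": [
    [0,0,0,0,0,0],
    [0,0,0,0,0,0],
    [0,0,0,0,0,0]
  ],
  "gripper": 0.85
}}

```text
time: 13.2
ee_pos: [0.5133, 0.0998, 0.0508]
eef_rot: [1.0, -0.014, 0.0, -0.0]
ft_force: [-0.4, 0.1, 1.0]
width: 0.0722
```

Request:
{"api": "step_arm", "payload": {
  "commands": [
    [0,0,-0.03,0,0,0],
    [0,0,-0.03,0,0,0],
    [0,0,-0.04,0,0,0]
  ]
}}

```text
time: 13.5
ee_pos: [0.5122, 0.0996, 0.1508]
eef_rot: [1.0, -0.014, -0.001, 0.0]
ft_force: [0.0, -0.8, -0.5]
width: 0.0736
```

Run:
```python
from h import *
for m in (1,):
    s=read_state();print(s['width'])
plan((.603,.224,.15,109),(.603,.224,.042,109),step=.05,turn=.145)
```

```text
0.07360718361669696
now [0.5122 0.0996 0.1508] rack [-0.001   0.1362] yaw -1.59
14 [[0.006,-0.009,0.0,0.0,0.0,-0.14],[0.007,-0.008,0.0,0.0,0.0,-0.14],[0.009,-0.007,0.0,0.0,0.0,-0.14],[0.009,-0.006,0.0,0.0,0.0,-0.14],[0.01,-0.004,0.0,0.0,0.0,-0.14],[0.011,-0.003,0.0,0.0,0.0,-0.14],[0.011,-0.001,0.0,0.0,0.0,-0.14],[0.011,0.0,0.0,0.0,0.0,-0.14],[0.011,0.002,0.0,0.0,0.0,-0.14],[0.011,0.003,0.0,0.0,0.0,-0.13],[0.01,0.004,0.0,0.0,0.0,-0.14],[0.009,0.006,0.0,0.0,0.0,-0.13],[0.008,0.007,0.0,0.0,0.0,-0.14],[0.008,0.008,0.001,0.0,0.0,-0.13]]
3 [[0.0,0.0,0.036,0.0,0.0,0.0],[0.0,0.0,0.036,0.0,0.0,0.0],[0.0,0.0,0.036,0.0,0.0,0.0]]
```

Request:
{"api": "step_arm", "payload": {
  "commands": [
    [0.006,-0.009,0,0,0,-0.14],
    [0.007,-0.008,0,0,0,-0.14],
    [0.009,-0.007,0,0,0,-0.14],
    [0.009,-0.006,0,0,0,-0.14],
    [0.01,-0.004,0,0,0,-0.14],
    [0.011,-0.003,0,0,0,-0.14],
    [0.011,-0.001,0,0,0,-0.14],
    [0.011,0,0,0,0,-0.14],
    [0.011,0.002,0,0,0,-0.14],
    [0.011,0.003,0,0,0,-0.13],
    [0.01,0.004,0,0,0,-0.14],
    [0.009,0.006,0,0,0,-0.13]
  ],
  "gripper": 1
}}

```text
time: 14.7
ee_pos: [0.5911, 0.2067, 0.1506]
eef_rot: [0.683, 0.73, 0.0, 0.0]
ft_force: [0.0, -0.5, -0.3]
width: 0.0874
```

Request:
{"api": "step_arm", "payload": {
  "commands": [
    [0.008,0.007,0,0,0,-0.14],
    [0.008,0.008,0,0,0,-0.13],
    [0,0,0,0,0,0],
    [0,0,0,0,0,0]
  ]
}}

```text
time: 15.1
ee_pos: [0.6033, 0.2242, 0.1504]
eef_rot: [0.582, 0.813, -0.0, -0.0]
ft_force: [-0.1, 0.8, -0.3]
width: 0.087
```

Run:
```python
from h import *
shot('top','t4')
im=cv2.imread('pics/raw_t4.png')[140:270,80:360];cv2.imwrite('pics/t4c.png',cv2.resize(im,None,fx=2.85,fy=2.85,interpolation=cv2.INTER_CUBIC))
for z in(.052,.062):
  for n in pans('t4',z,lo=100): print('pan',np.round(n,3),wr(n[:2]))
plan((.603,.224,.042,109))
```

```text
pan [  0.152  -0.532 114.71   98.116 -89.404] [-0.34600219 -0.50358208]
pan [  0.212  -0.626 105.676  82.509 -89.556] [-0.28396632 -0.59664465]
pan [2.82000e-01 2.20000e-02 2.13943e+02 6.73020e+01 3.07840e+01] [-0.22944053  0.05322657]
pan [  0.599   0.38   68.162  56.103 -14.774] [0.07880527 0.41900429]
pan [  0.694   0.441 120.47   12.321  41.06 ] [0.17205089 0.48163192]
pan [5.51000e-01 2.34000e-01 4.44356e+02 8.15730e+01 4.08330e+01] [0.03453919 0.2719105 ]
pan [  0.766   0.412  84.005  50.794 -46.321] [0.24530275 0.45441573]
pan [  0.781   0.354 122.803  10.946  43.056] [0.26199638 0.39657434]
pan [  0.153  -0.528 113.808  97.344 -89.404] [-0.34447318 -0.4998347 ]
pan [  0.213  -0.622 104.844  81.86  -89.556] [-0.28292552 -0.5921649 ]
pan [2.82000e-01 2.20000e-02 2.12259e+02 6.67730e+01 3.07840e+01] [-0.22882889  0.05259153]
pan [  0.597   0.377  67.625  55.661 -14.774] [0.07699084 0.41549042]
pan [  0.691   0.437 119.522  12.224  41.06 ] [0.16950263 0.47762514]
pan [5.49000e-01 2.32000e-01 4.40858e+02 8.09310e+01 4.08330e+01] [0.03307313 0.26955433]
pan [  0.763   0.408  83.344  50.394 -46.321] [0.24217791 0.45062312]
pan [  0.778   0.35  121.837  10.859  43.056] [0.25874013 0.393237  ]
now [0.6033 0.2238 0.1504] rack [0.0871 0.2625] yaw 108.76
3 [[0.0,0.0,0.036,0.0,0.0,0.0],[0.0,0.0,0.036,0.0,0.0,0.0],[0.0,0.0,0.036,0.0,0.0,0.0]]
```

View pics/t4c.png

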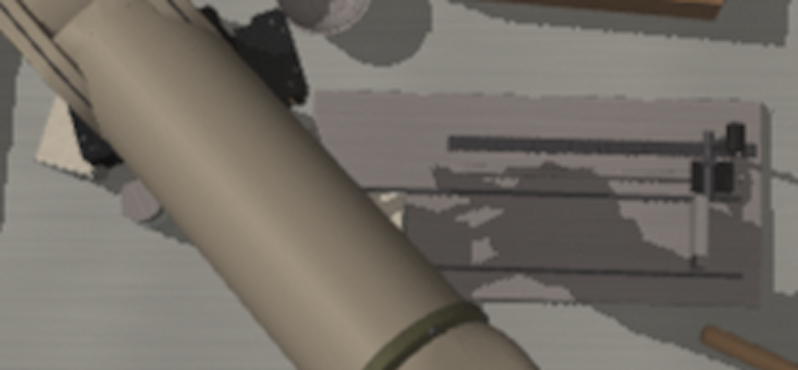

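The arm hides most of the view, but part of the first pan shows in the lane at (390,208). The third pan at (70,145) hasn't moved.

Request:
{"api": "step_arm", "payload": {
  "commands": [
    [0,0,0.036,0,0,0],
    [0,0,0.036,0,0,0],
    [0,0,0.037,0,0,0],
    [0,0,0,0,0,0],
    [0,0,0,0,0,0]
  ]
}}

```text
time: 15.65
ee_pos: [0.6035, 0.224, 0.0424]
eef_rot: [0.582, 0.813, -0.0, -0.0]
ft_force: [0.3, -0.0, 0.8]
width: 0.0872
```

Run:
```python
from h import *
plan((.603,.224,.042,109));print(read_state()['ft_force'])
shot('scene','s2',(260,110,400,210),5)
```

```text
now [0.6035 0.224  0.0424] rack [0.0873 0.2627] yaw 108.88
1 [[0.0,0.0,0.0,0.0,0.0,0.0]]
[ 0.27796932 -0.00193974  0.7802342 ]
```

View pics/s2.png

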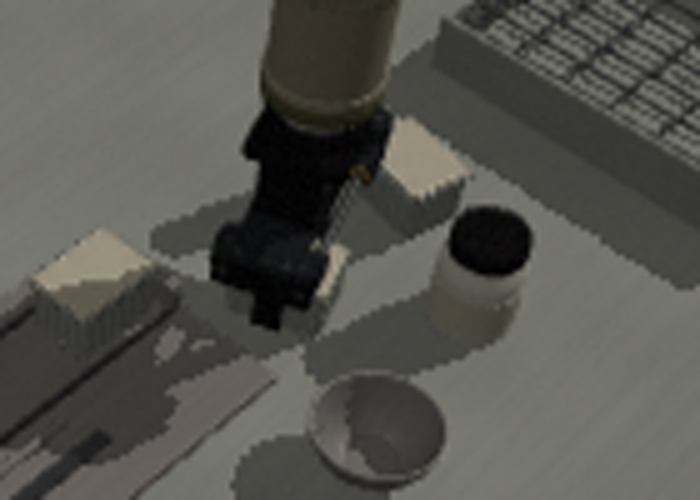

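The scene view shows the first pan in the lane at the stop (95,285), the second between the fingers (320,280), and the third at (415,165). Grip.

Request:
{"api": "step_arm", "payload": {
  "commands": [
    [0,0,0,0,0,0],
    [0,0,0,0,0,0],
    [0,0,0,0,0,0],
    [0,0,0,0,0,0],
    [0,0,0,0,0,0]
  ],
  "gripper": 0,
  "grip_force": 10
}}

```text
time: 16.2
ee_pos: [0.6038, 0.2241, 0.042]
eef_rot: [0.581, 0.814, 0.0, 0.0]
ft_force: [-0.2, -1.9, 3.6]
width: 0.0595
```

Request:
{"api": "step_arm", "payload": {
  "commands": [
    [0,0,-0.02,0,0,0],
    [0,0,-0.03,0,0,0],
    [0,0,-0.03,0,0,0],
    [0,0,-0.035,0,0,0],
    [0,0,0,0,0,0]
  ]
}}

```text
time: 16.7
ee_pos: [0.6051, 0.2261, 0.1629]
eef_rot: [0.581, 0.814, 0.003, 0.002]
ft_force: [-0.1, 0.5, -1.8]
width: 0.0602
```

Run:
```python
from h import *
print(read_state()['width'])
plan((*rw(0,.052),.155,-1.4),step=.04,turn=.145)
```

```text
0.06015371940033412
now [0.6051 0.2261 0.1629] rack [0.0889 0.2648] yaw 109.0
14 [[-0.012,-0.011,0.0,0.0,0.0,0.14],[-0.013,-0.009,0.001,0.0,0.0,0.14],[-0.015,-0.008,0.0,0.0,0.0,0.14],[-0.016,-0.005,0.001,0.0,0.0,0.14],[-0.016,-0.003,0.0,0.0,0.0,0.14],[-0.016,-0.001,0.001,0.0,0.0,0.14],[-0.016,0.001,0.0,0.0,0.0,0.14],[-0.016,0.004,0.001,0.0,0.0,0.14],[-0.016,0.006,0.0,0.0,0.0,0.13],[-0.015,0.008,0.001,0.0,0.0,0.14],[-0.013,0.01,0.0,0.0,0.0,0.13],[-0.012,0.011,0.001,0.0,0.0,0.14],[-0.01,0.013,0.0,0.0,0.0,0.13],[-0.008,0.015,0.001,0.0,-0.01,0.14]]
```

Request:
{"api": "step_arm", "payload": {
  "commands": [
    [-0.012,-0.011,0,0,0,0.14],
    [-0.013,-0.009,0.001,0,0,0.14],
    [-0.015,-0.008,0,0,0,0.14],
    [-0.016,-0.005,0.001,0,0,0.14],
    [-0.016,-0.003,0,0,0,0.14],
    [-0.016,-0.001,0.001,0,0,0.14],
    [-0.016,0.001,0,0,0,0.14],
    [-0.016,0.004,0.001,0,0,0.14],
    [-0.016,0.006,0,0,0,0.13],
    [-0.015,0.008,0.001,0,0,0.14],
    [-0.013,0.01,0,0,0,0.13],
    [-0.012,0.011,0.001,0,0,0.14]
  ]
}}

```text
time: 17.9
ee_pos: [0.5222, 0.0438, 0.151]
eef_rot: [0.993, 0.118, 0.0, -0.0]
ft_force: [-0.7, -0.7, -1.6]
width: 0.0601
```

Request:
{"api": "step_arm", "payload": {
  "commands": [
    [-0.01,0.013,0,0,0,0.13],
    [-0.008,0.015,0.001,0,0,0.14],
    [0,0,0,0,0,0],
    [0,0,0,0,0,0],
    [0,0,0,0,0,0]
  ]
}}

```text
time: 18.4
ee_pos: [0.51, 0.0144, 0.1498]
eef_rot: [1.0, -0.012, 0.0, -0.0]
ft_force: [0.2, 0.2, -1.4]
width: 0.0599
```

Run:
```python
from h import *
plan((*rw(0,.052),.064,-1.4),step=.04,turn=.13)
```

```text
now [0.51   0.0144 0.1498] rack [-0.0011  0.0509] yaw -1.4
3 [[0.0,0.0,0.029,0.0,0.0,0.0],[0.001,-0.001,0.028,0.0,0.0,0.0],[0.0,0.0,0.029,0.0,0.0,0.0]]
```

Request:
{"api": "step_arm", "payload": {
  "commands": [
    [0.001,0,0.03,0,0,0],
    [0,0,0.03,0,0,0],
    [0,0,0.025,0,0,0],
    [0,0,0.008,0,0,0],
    [0,0,0,0,0,0],
    [0,0,0,0,0,0]
  ]
}}

```text
time: 19.0
ee_pos: [0.5117, 0.0138, 0.0577]
eef_rot: [1.0, -0.013, 0.001, -0.0]
ft_force: [0.6, -0.3, -1.2]
width: 0.0604
```

Run:
```python
from h import *
plan((*rw(0,.052),.0525,-1.4),step=.04,turn=.13)
```

```text
now [0.5117 0.0138 0.0577] rack [0.0005 0.0503] yaw -1.55
1 [[-0.001,-0.002,0.005,0.0,0.0,0.0]]
```

Request:
{"api": "step_arm", "payload": {
  "commands": [
    [0,0,0.003,0,0,0],
    [0,0,0.002,0,0,0],
    [0,0,0,0,0,0]
  ]
}}

```text
time: 19.3
ee_pos: [0.5112, 0.0132, 0.0519]
eef_rot: [1.0, -0.014, 0.0, 0.0]
ft_force: [0.2, 0.5, -1.7]
width: 0.0602
```

Request:
{"api": "step_arm", "payload": {
  "commands": [
    [0,0,0,0,0,0],
    [0,0,0,0,0,0],
    [0,0,0,0,0,0]
  ],
  "gripper": 0.85
}}

```text
time: 19.6
ee_pos: [0.511, 0.0133, 0.0518]
eef_rot: [1.0, -0.014, 0.0, 0.0]
ft_force: [0.1, 0.5, -0.0]
width: 0.0719
```

Request:
{"api": "step_arm", "payload": {
  "commands": [
    [0,0,-0.03,0,0,0],
    [0,0,-0.03,0,0,0],
    [0,0,-0.04,0,0,0]
  ]
}}

```text
time: 19.9
ee_pos: [0.5099, 0.0133, 0.1518]
eef_rot: [1.0, -0.014, -0.001, -0.0]
ft_force: [0.5, 0.1, -0.8]
width: 0.0738
```

Run:
```python
from h import *
plan((.604,.379,.16,75.2),step=.05,turn=.145)
```

```text
now [0.5099 0.0133 0.1518] rack [-0.0012  0.0498] yaw -1.59
10 [[0.008,-0.037,-0.001,0.0,0.0,-0.13],[0.013,-0.035,-0.001,0.0,0.0,-0.13],[0.018,-0.033,-0.001,0.0,0.0,-0.14],[0.022,-0.031,-0.001,0.0,0.0,-0.13],[0.026,-0.028,-0.001,0.0,0.0,-0.14],[0.029,-0.024,-0.001,0.0,0.0,-0.13],[0.032,-0.019,-0.001,0.0,0.0,-0.14],[0.035,-0.015,0.0,0.0,0.0,-0.13],[0.036,-0.01,-0.001,0.0,0.0,-0.14],[0.038,-0.005,0.0,0.0,0.0,-0.13]]
```

Run:
```python
from h import *
shot('top','t5')
for n in pans('t5',lo=100):
    if abs(n[2]-77)<20: print('pan',np.round(n,3))
```

```text
pan [ 6.1300e-01  6.4000e-02  8.1723e+01  3.2544e+01 -7.8369e+01]
pan [  0.604   0.379  77.877  57.449 -15.191]
```

Request:
{"api": "step_arm", "payload": {
  "commands": [
    [0.008,-0.037,-0.001,0,0,-0.13],
    [0.013,-0.035,-0.001,0,0,-0.13],
    [0.018,-0.033,-0.001,0,0,-0.14],
    [0.022,-0.031,-0.001,0,0,-0.13],
    [0.026,-0.028,-0.001,0,0,-0.14],
    [0.029,-0.024,-0.001,0,0,-0.13],
    [0.032,-0.019,-0.001,0,0,-0.14],
    [0.035,-0.015,0,0,0,-0.13],
    [0.036,-0.01,-0.001,0,0,-0.14],
    [0.038,-0.005,0,0,0,-0.13],
    [0,0,0,0,0,0],
    [0,0,0,0,0,0]
  ],
  "gripper": 1
}}

```text
time: 21.15
ee_pos: [0.6046, 0.3798, 0.1588]
eef_rot: [0.792, 0.61, -0.0, -0.0]
ft_force: [-0.5, -0.4, 0.1]
width: 0.0869
```

Run:
```python
from h import *
plan((.604,.379,.042,75.2))
shot('scene','s3',(260,110,400,210),5)
```

```text
now [0.6046 0.3798 0.1588] rack [0.0846 0.4185] yaw 75.2
3 [[0.0,0.0,0.039,0.0,0.0,0.0],[0.0,0.0,0.039,0.0,0.0,0.0],[-0.001,0.0,0.039,0.0,0.0,0.0]]
```

View pics/s3.png

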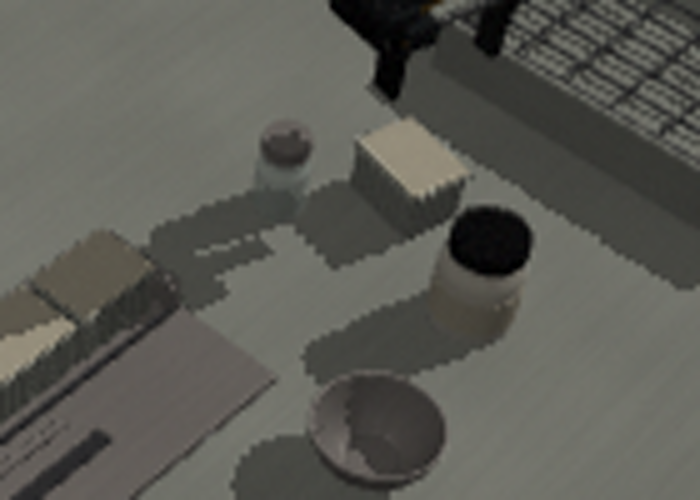

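The first two pans sit in line in the lane (95,280 and 30,340). The third at (410,160) is where it was measured. Descend, hold and grip.

Request:
{"api": "step_arm", "payload": {
  "commands": [
    [0,0,0.039,0,0,0],
    [0,0,0.039,0,0,0],
    [-0.001,0,0.039,0,0,0],
    [0,0,0,0,0,0],
    [0,0,0,0,0,0]
  ]
}}

```text
time: 21.7
ee_pos: [0.6055, 0.3768, 0.0436]
eef_rot: [0.793, 0.609, -0.0, 0.0]
ft_force: [0.0, 0.4, 0.6]
width: 0.0864
```

Request:
{"api": "step_arm", "payload": {
  "commands": [
    [0,0,0,0,0,0],
    [0,0,0,0,0,0],
    [0,0,0,0,0,0],
    [0,0,0,0,0,0],
    [0,0,0,0,0,0]
  ],
  "gripper": 0,
  "grip_force": 10
}}

```text
time: 22.2
ee_pos: [0.6052, 0.3779, 0.0433]
eef_rot: [0.793, 0.61, 0.0, 0.0]
ft_force: [-0.2, -2.3, 4.5]
width: 0.0598
```

Request:
{"api": "step_arm", "payload": {
  "commands": [
    [0,0,-0.02,0,0,0],
    [0,0,-0.03,0,0,0],
    [0,0,-0.03,0,0,0],
    [0,0,-0.035,0,0,0],
    [0,0,0,0,0,0]
  ]
}}

```text
time: 22.7
ee_pos: [0.6061, 0.38, 0.1645]
eef_rot: [0.792, 0.61, 0.004, -0.0]
ft_force: [-0.5, 0.2, -1.8]
width: 0.0597
```

Run:
```python
from h import *
print(read_state()['width'])
plan((*rw(0,-.036),.155,-1.4),step=.045,turn=.145)
```

```text
0.05974761045421034
now [0.6061 0.38   0.1645] rack [0.0861 0.4187] yaw 75.18
11 [[-0.042,0.002,0.001,0.0,0.0,0.12],[-0.041,0.007,0.001,0.0,0.0,0.12],[-0.04,0.012,0.001,0.0,0.0,0.12],[-0.039,0.017,0.0,0.0,0.0,0.12],[-0.036,0.021,0.001,0.0,0.0,0.12],[-0.034,0.025,0.0,0.0,0.0,0.12],[-0.03,0.029,0.001,0.0,0.0,0.12],[-0.027,0.033,0.0,0.0,0.0,0.12],[-0.023,0.036,0.001,0.0,0.0,0.13],[-0.017,0.038,0.0,0.0,0.0,0.12],[-0.013,0.04,0.001,0.0,-0.01,0.13]]
```

Request:
{"api": "step_arm", "payload": {
  "commands": [
    [-0.042,0.002,0.001,0,0,0.12],
    [-0.041,0.007,0.001,0,0,0.12],
    [-0.04,0.012,0.001,0,0,0.12],
    [-0.039,0.017,0,0,0,0.12],
    [-0.036,0.021,0.001,0,0,0.12],
    [-0.034,0.025,0,0,0,0.12],
    [-0.03,0.029,0.001,0,0,0.12],
    [-0.027,0.033,0,0,0,0.12],
    [-0.023,0.036,0.001,0,0,0.13],
    [-0.017,0.038,0,0,0,0.12],
    [-0.013,0.04,0.001,0,0,0.13],
    [0,0,0,0,0,0]
  ]
}}

```text
time: 23.9
ee_pos: [0.5062, -0.0808, 0.1505]
eef_rot: [1.0, -0.02, -0.001, 0.001]
ft_force: [0.6, 0.2, -2.8]
width: 0.06
```

Request:
{"api": "step_arm", "payload": {
  "commands": [
    [0,0,0,0,0,0],
    [0,0,0.02,0,0,0],
    [0,0,0,0,0,0],
    [0,0,0,0,0,0]
  ]
}}

```text
time: 24.3
ee_pos: [0.5078, -0.073, 0.1307]
eef_rot: [1.0, -0.013, -0.0, -0.0]
ft_force: [0.5, 0.9, -1.3]
width: 0.0595
```

Run:
```python
from h import *
plan((*rw(0,-.036),.064,-1.4),step=.04,turn=.13)
```

```text
now [ 0.5078 -0.073   0.1307] rack [-0.0012 -0.0365] yaw -1.46
2 [[0.001,0.0,0.033,0.0,0.0,0.0],[0.0,0.0,0.034,0.0,0.0,0.0]]
```

Request:
{"api": "step_arm", "payload": {
  "commands": [
    [0.001,0,0.03,0,0,0],
    [0,0,0.03,0,0,0],
    [0,0,0.01,0,0,0],
    [0,0,0,0,0,0],
    [0,0,0,0,0,0]
  ]
}}

```text
time: 24.8
ee_pos: [0.5098, -0.0741, 0.0619]
eef_rot: [1.0, -0.014, 0.001, 0.0]
ft_force: [-0.5, 0.0, -1.9]
width: 0.0601
```

Run:
```python
from h import *
plan((*rw(0,-.036),.0535,-1.4),step=.04,turn=.13)
```

```text
now [ 0.5098 -0.0741  0.0619] rack [ 0.0008 -0.0376] yaw -1.57
1 [[-0.001,-0.002,0.008,0.0,0.0,0.0]]
```

Request:
{"api": "step_arm", "payload": {
  "commands": [
    [0,0,0.004,0,0,0],
    [0,0,0.004,0,0,0],
    [0,0,0,0,0,0],
    [0,0,0,0,0,0]
  ]
}}

```text
time: 25.2
ee_pos: [0.5093, -0.0745, 0.0529]
eef_rot: [1.0, -0.014, 0.0, 0.0]
ft_force: [1.0, 0.6, 0.3]
width: 0.0604
```

Request:
{"api": "step_arm", "payload": {
  "commands": [
    [0,0,0,0,0,0],
    [0,0,0,0,0,0],
    [0,0,0,0,0,0]
  ],
  "gripper": 0.85
}}

```text
time: 25.5
ee_pos: [0.5089, -0.0744, 0.0526]
eef_rot: [1.0, -0.014, 0.0, 0.0]
ft_force: [0.3, -0.0, 0.1]
width: 0.0723
```

Request:
{"api": "step_arm", "payload": {
  "commands": [
    [0,0,-0.03,0,0,0],
    [0,0,-0.03,0,0,0],
    [0,0,-0.04,0,0,0],
    [0,0,0,0,0,0]
  ]
}}

```text
time: 25.9
ee_pos: [0.5116, -0.0744, 0.1575]
eef_rot: [1.0, -0.014, 0.004, 0.001]
ft_force: [0.9, -0.1, 0.2]
width: 0.0742
```

Run:
```python
from h import *
plan((*rw(0,-.235),.15,-1.4),(*rw(0,-.235),.05,-1.4),step=.05)
```

```text
now [ 0.5116 -0.0744  0.1575] rack [ 0.0026 -0.0378] yaw -1.6
4 [[0.0,0.049,0.002,0.0,0.0,0.0],[-0.001,0.049,0.002,0.0,0.0,0.0],[0.0,0.05,0.002,0.0,0.0,0.0],[-0.001,0.049,0.002,0.0,-0.01,0.0]]
2 [[0.0,0.0,0.05,0.0,0.0,0.0],[0.0,0.0,0.05,0.0,0.0,0.0]]
```

Request:
{"api": "step_arm", "payload": {
  "commands": [
    [0,0.05,0,0,0,0],
    [-0.001,0.05,0,0,0,0],
    [0,0.05,0,0,0,0],
    [-0.001,0.045,0,0,0,0],
    [0,0,0,0,0,0],
    [0,0,0.05,0,0,0],
    [0,0,0.053,0,0,0],
    [0,0,0,0,0,0],
    [0,0,0,0,0,0]
  ],
  "gripper": 0
}}

```text
time: 26.8
ee_pos: [0.5014, -0.2685, 0.053]
eef_rot: [1.0, -0.014, -0.001, -0.001]
ft_force: [0.2, -0.1, 1.0]
width: 0.01
```

Run:
```python
from h import *
shot('top','t6')
im=cv2.imread('pics/raw_t6.png')[140:270,160:360];cv2.imwrite('pics/t6c.png',cv2.resize(im,None,fx=4,fy=4,interpolation=cv2.INTER_CUBIC))
plan((*rw(0,-.205),.05,-1.4),step=.02)
```

```text
now [ 0.5026 -0.2691  0.0545] rack [-0.0017 -0.2327] yaw -1.57
2 [[0.001,-0.014,0.002,0.0,0.0,0.0],[0.001,-0.014,0.003,0.0,0.0,0.0]]
```

View pics/t6c.png

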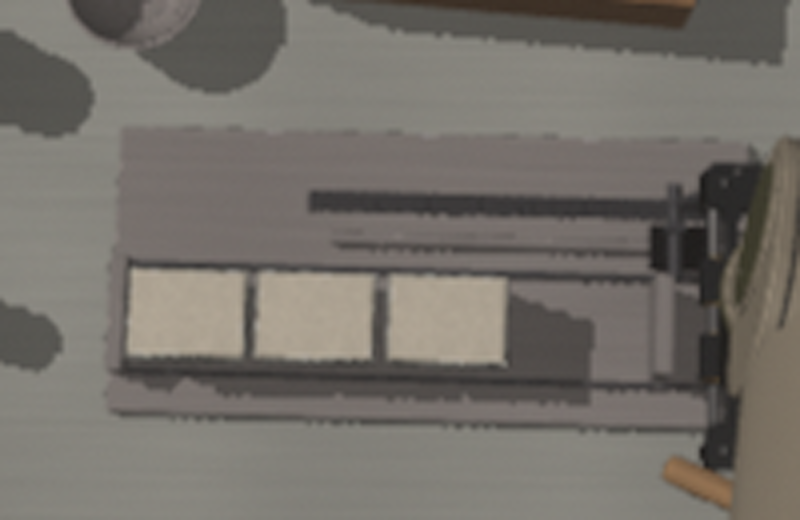

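All three pans are flat in the lane with gaps of about 7 mm, and the fence is behind them at (663,325). Now I push the fence forward.

Request:
{"api": "step_arm", "payload": {
  "commands": [
    [0,0,0.002,0,0,0],
    [0.001,-0.015,0,0,0,0],
    [0.001,-0.014,0,0,0,0],
    [0,-0.006,0,0,0,0],
    [0,-0.008,0,0,0,0],
    [0,-0.01,0,0,0,0],
    [0,-0.01,0,0,0,0],
    [0,-0.01,0,0,0,0],
    [0,-0.01,0,0,0,0],
    [0,-0.01,0,0,0,0],
    [0,-0.01,0,0,0,0],
    [0,-0.01,0,0,0,0]
  ]
}}

```text
time: 28.05
ee_pos: [0.5065, -0.1555, 0.0505]
eef_rot: [1.0, -0.014, -0.0, 0.0]
ft_force: [-0.4, -1.9, 0.6]
width: 0.0005
```

Run:
```python
from h import *
print(read_state()['ft_force']);plan((*rw(0,-.0815),.05,-1.4),step=.1)
```

```text
[-0.38491287 -1.90551768  0.64510818]
now [ 0.5065 -0.1555  0.0505] rack [-0.0006 -0.119 ] yaw -1.6
1 [[0.0,-0.038,0.0,0.0,0.0,0.0]]
```

Request:
{"api": "step_arm", "payload": {
  "commands": [
    [0,-0.008,0,0,0,0],
    [0,-0.006,0,0,0,0],
    [0,-0.004,0,0,0,0],
    [0,-0.003,0,0,0,0],
    [0,-0.003,0,0,0,0],
    [0,-0.003,0,0,0,0],
    [0,-0.003,0,0,0,0],
    [0,0,0,0,0,0]
  ]
}}

```text
time: 28.85
ee_pos: [0.5072, -0.1259, 0.0504]
eef_rot: [1.0, -0.014, -0.0, -0.0]
ft_force: [-1.6, -2.8, 0.0]
width: 0.0006
```

Request:
{"api": "step_arm", "payload": {
  "commands": [
    [0,-0.002,0,0,0,0],
    [0,-0.002,0,0,0,0],
    [0,0,0,0,0,0]
  ]
}}

```text
time: 29.15
ee_pos: [0.5073, -0.1224, 0.0505]
eef_rot: [1.0, -0.014, -0.0, 0.0]
ft_force: [-2.4, -3.5, 1.0]
width: 0.0004
```

Run:
```python
from h import *
print(read_state()['ft_force']);plan((*rw(0,-.0815),.05,-1.4),step=.1)
```

```text
[-2.44974609 -3.5331132   0.97193724]
now [ 0.5073 -0.1224  0.0505] rack [-0.0005 -0.0859] yaw -1.61
1 [[0.0,-0.004,0.0,0.0,0.0,0.0]]
```

Request:
{"api": "step_arm", "payload": {
  "commands": [
    [0,-0.001,0,0,0,0],
    [0,-0.001,0,0,0,0],
    [0,0,0,0,0,0]
  ]
}}

```text
time: 29.45
ee_pos: [0.5074, -0.1208, 0.0505]
eef_rot: [1.0, -0.014, -0.0, 0.0]
ft_force: [-1.5, -4.2, 1.0]
width: 0.0007
```

Request:
{"api": "step_arm", "payload": {
  "commands": [
    [0,-0.001,0,0,0,0],
    [0,0,0,0,0,0]
  ]
}}

```text
time: 29.65
ee_pos: [0.5074, -0.1199, 0.0505]
eef_rot: [1.0, -0.014, -0.0, 0.0]
ft_force: [-1.2, -6.2, -0.2]
width: 0.0003
```

Request:
{"api": "step_arm", "payload": {
  "commands": [
    [0,-0.001,0,0,0,0],
    [0,0,0,0,0,0]
  ]
}}

```text
time: 29.85
ee_pos: [0.5074, -0.1188, 0.0504]
eef_rot: [1.0, -0.014, -0.0, 0.0]
ft_force: [-2.7, -4.5, 0.9]
width: 0.0007
```

Request:
{"api": "step_arm", "payload": {
  "commands": [
    [0,-0.001,0,0,0,0],
    [0,0,0,0,0,0]
  ]
}}

```text
time: 30.05
ee_pos: [0.5074, -0.1181, 0.0505]
eef_rot: [1.0, -0.014, -0.0, 0.0]
ft_force: [-2.4, -5.9, 0.8]
width: 0.0008
```

Request:
{"api": "step_arm", "payload": {
  "commands": [
    [0,-0.001,0,0,0,0],
    [0,0,0,0,0,0]
  ]
}}

```text
time: 30.25
ee_pos: [0.5074, -0.1181, 0.0505]
eef_rot: [1.0, -0.015, -0.0, 0.001]
ft_force: [-1.9, -9.0, 0.1]
width: 0.0005
```

Run:
```python
from h import *
shot('top','t7')
im=cv2.imread('pics/raw_t7.png')[190:250,175:300];cv2.imwrite('pics/t7c.png',cv2.resize(im,None,fx=6.4,fy=6.4,interpolation=cv2.INTER_CUBIC))
s=read_state();print(wr(s['ee_pos']),s['ft_force'])
```

```text
[-0.00048029 -0.08159851] [-1.37202155e+00 -9.37748545e+00  3.36141493e-03]
```

View pics/t7c.png

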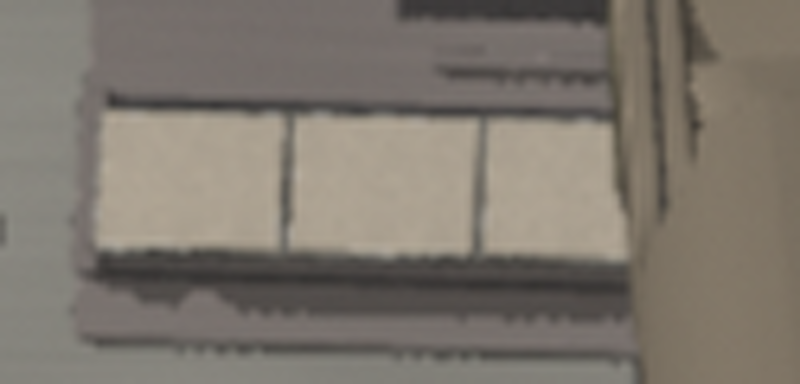

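The row is closed up, with only thin seams at (287,180) and (481,180). The tool has stalled exactly where a full row should stop it, and the force is rising. I'll press 1 mm more, then back off gently and rise clear.

Request:
{"api": "step_arm", "payload": {
  "commands": [
    [0,-0.001,0,0,0,0],
    [0,0,0,0,0,0]
  ]
}}

```text
time: 30.5
ee_pos: [0.5074, -0.118, 0.0505]
eef_rot: [1.0, -0.015, -0.0, 0.001]
ft_force: [-1.2, -12.2, -0.8]
width: 0.0001
```

Request:
{"api": "step_arm", "payload": {
  "commands": [
    [0,0.003,0,0,0,0],
    [0,0.01,0,0,0,0],
    [0,0.02,0,0,0,0],
    [0,0,-0.05,0,0,0],
    [0,0,-0.05,0,0,0],
    [0,0.05,-0.05,0,0,0],
    [0,0.05,0,0,0,0],
    [0,0.05,0,0,0,0],
    [0,0.05,0,0,0,0],
    [0,0,0,0,0,0]
  ]
}}

```text
time: 31.5
ee_pos: [0.499, -0.3417, 0.1851]
eef_rot: [1.0, -0.019, -0.0, 0.001]
ft_force: [-0.4, -0.4, 0.2]
width: 0.0003
```

Run:
```python
from h import *
shot('top','t8')
im=cv2.imread('pics/raw_t8.png')[175:255,170:320];cv2.imwrite('pics/t8c.png',cv2.resize(im,None,fx=5.3,fy=5.3,interpolation=cv2.INTER_CUBIC))
```

```text
(no output)
```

View pics/t8c.png

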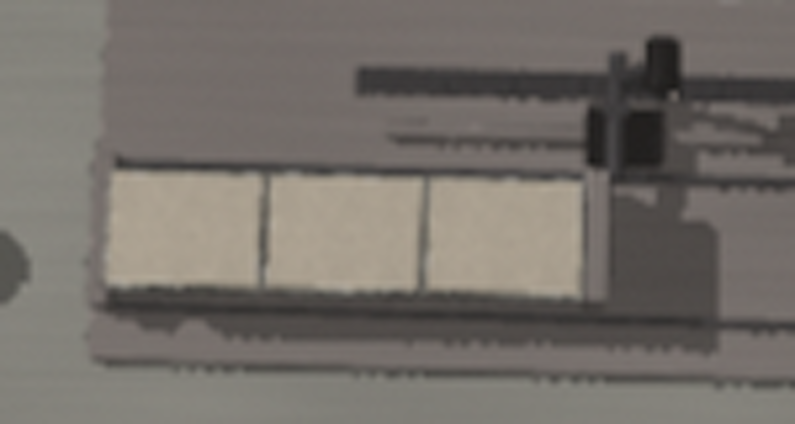

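Run:
```python
from h import *
f=lambda u,v,z:wr(px2w('top',170+(u+.5)/5.3-.5,175+(v+.5)/5.3-.5,z)).round(4)
for u,v in [(107,230),(263,230),(425,235),(585,240)]: print(f(u,v,.062))
print('fence face',f(586,240,.06),'back',f(608,240,.06),'knob',f(663,65,.08))
```

```text
[-0.0021  0.1813]
[0.     0.1032]
[-0.0003  0.0222]
[-0.0006 -0.0575]
fence face [-0.0003 -0.0581] back [-0.    -0.069] knob [ 0.0856 -0.0939]
```

```bash
python3 -c "
from bench import *
print(close_job())"
```

```text
the job is handed in; nothing more can be done
None
```

I handed the job in at about 31.5 s of the 210 s allowed. As far as the camera and force readings show, it meets the task. `close_job()` gives no verdict, so I can't confirm that independently.

**What I did:** I flipped the pawl to released and pushed the fence all the way back, where its face read about -171 mm in rack y against -175 mm for the end of travel. I re-engaged the pawl and loaded the three pans in today's order with a 10 N grip setting. I then pushed the fence up until the row was hard against the stop, with about 12 N measured at the wrist.

**Last checks (top picture):**
- **Row length:** stop to fence face measures about 239 mm, against 240 mm for three pans touching. The gaps are therefore closed to within the roughly 2 mm accuracy of the picture.
- **Seams:** single seam readings scattered by about 2 mm. They give pan lengths of 78, 81 and 80 mm.
- **Pans:** they look upright and square, about 2 mm or less off the lane's middle.
- **Pawl:** the knob leans to -y, so it is engaged.
- **Arm:** it stands clear and touches nothing. I saw no bystander move, though I did not measure them again at the end.

No check failed.

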